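# Clear the pump-service plate and hold the telescopic magnifier out

## Robot

A 6-joint arm with a two-finger parallel gripper is mounted at the origin on the work surface. World frame = base frame: x ahead of the robot, y to its left, z up, the work surface at z = 0. Lengths are in mm, angles in rad, forces in N, time in s.
With the tool pointing down it reaches from about 300 to 775 mm from the base axis. Payload 14.6 kg.
Tool frame: the origin (TCP) lies midway between the tips of the shut fingers; the grasp point (between the pads) lies 19 mm behind it (manip.hold_point_z is the distance from the TCP to the grasp point, in mm); z points along the fingers, y is the direction in which the jaws open and shut (so a half turn about z gives the same grasp; the last joint's range is limited). The gripper opens to 94 mm and grips with 3 to 60 N. Pads are 16 mm wide; open, the fingers measure 119 mm over their backs; the gripper's body (75 mm by 177 mm) begins 78 mm behind the grasp point.
Start: joints at [1.268, 0.3, 1.521, -0, 1.321, -0.067], TCP at [128.489, 534.771, 205.446] pointing down, gripper open.
Joint ranges: [-3.03, 3.03], [-0.79, 2.21], [0.23, 2.52], [-1.04, 4.18], [0, 3.07], [-2.55, 2.55]. Speed limits (rad/s): [2.22, 2.22, 2.57, 3.14, 3.14, 3.14].

## Interface

Orientations are given as [roll, pitch, yaw] about the fixed x, y, z axes, in that order (R = Rz(yaw) Ry(pitch) Rx(roll)).
In Python, from cell import manip gives the robot as it stands.
- The arm moves only by the shell command python3 -m crank 'ROWS' [OPENING] [FORCE]. ROWS is JSON, a list of rows, each an object with "offset": the shift along the world's x, y, z in m, a list of three; "spin": the turn about the world's z in degrees. In form: [{"offset": [dx, dy, dz], "spin": spin}, ...]. A call has exactly 8 rows; each row is the pose to reach, as a shift and turn from the pose measured when the call began; what a row does not reach only later rows make up. A row lasts 1/12 s, in which the tool goes at most 41.7 mm and 7.16 degrees, less where a joint would pass 70% of its speed; a pose out of reach is approached as far as the arm can. A call with a gripper value outside its range is refused whole. OPENING is the opening, from 0 (shut) to 1 (fully open), set as the call begins (- or left out, the last holds). The fingers move at their own pace and stop on an object; FORCE is the grip in N (left out, the last holds). Time passes only in rows, so rows that repeat a pose let the fingers close, or fill a call up. It gives the time, the measured TCP pose, the force and the opening at its end, in the units of the state.
- manip.read_state(): the state, without advancing time (a new reading comes with each control period).
- manip.camera(name): name is "side" or "top"; returns a dict with "pixels" (480x640x3 uint8, red, green, blue), "fx", "fy", "cx", "cy" (pixels), "k1" (the pictures are not rectified: a ray, as slopes to the right and down, at radius r is drawn at 1 + k1 r^2 times it, then the intrinsics apply), "extrinsics" (4x4, takes a point from world to camera coordinates). Camera axes: x right, y down, z forward; pixel columns grow to the right and rows downward; lengths in mm; the calibration is good to about 2 mm. A picture is of the moment at which its call begins. There is no depth.
- manip.sign_off(): hands the job in, once; it reports no verdict.
Trained networks look in a picture, given as the dict that the camera call returned (one of the last four; its "shot" number tells which), for a name from the list of things; names that differ only in an ending like _2 or _b are one class to them, and where a whole thing is asked for, a point or a joint stands for the part that bears it (a point fixed in the world has none). Each returns a list of dicts, best first, with "conf" (0 to 1); they miss things now and then, are a little off and sometimes report something else, mostly with a low value. They report only what shows in the picture. A call takes as long as a camera call.
- manip.search_frame(picture, name): "location" ([x, y, z] in mm, in world coordinates, good to about 4 mm: the middle of the surface that is visible of it).
- manip.masks_of(picture, name): "mask" (480x640 bool, what is visible of it).
The state is a dict: "clock": time; "joints": joint angles; "qd": joint speeds; "effort": joint torques, N m; "eef_pos": TCP position; "eef_rot": TCP orientation; "wrist_force": force on the tool from outside, world axes, zero at the start; "moment": the same for the moment, N m; "finger_gap": finger opening in mm.
Only numpy, scipy, OpenCV 4.12 (cv2) and the standard library are available. Lean on these libraries where they do the work, as an engineer would, in place of code of your own. Each camera call takes 0.05 s, during which the arm holds its last target. There are 200 camera calls.

## Task

Clear the three pieces of scrap (spent guard cartridge, spent in-line filter, broken blue bottle cap) off the dark service plate into the yellow waste tub. Then take the magnifier's black grip so that the red button in its side is squeezed in, draw the telescopic arm out past its first stop to the second, full stop so that the lens stands over the steel pump head for a colleague to inspect, and finish while still holding it there: its spring pulls it back if let go. Leave the pump head and everything else where it is.

Things in the scene. Friction and masses are not known exactly. Their poses are not given: they have to be found in the camera images.
- station: Fixed service station, origin on the bench. Its dark-matted steel plate spans x -130..140, y -170..200 mm, top 12 mm up. Left of it, on a foot (y 200..400), a 186 mm column at x 90, y 320 mm carries the magnifier's fixed dark tube: 37 mm thick, axis along y at x 90 mm, 150 mm up, open end at y 200 mm, whence the sliding aluminium tube comes out towards -y; its red rings emerge at stops one and two.
- grip: Black upright grip fixed on the sliding tube's end, 30 (x) by 34 (y) by 52 mm tall, on a 34 x 36 mm block; axes parallel to the station's; origin at the centre of its underside, 162 mm above the bench. Parked at station x 90, y 140 mm; it can only slide along station y. Jaws closing along its x, 27 mm above its origin, squeeze the button in: 36 mm wide over the button before, 31 mm after.
- release_face (a point): Centre of the outer face of the red round button, 20 mm wide, 6 mm proud of the grip's +x face, 27 mm above the grip's origin; pressed towards the grip's -x.
- release (a joint): Button travel in m: 0 out, 0.005 fully in; sprung, 3.6 N to start and 6.6 N fully in (squeeze with 12 N or more). Out, it locks the sliding tube when parked and at the first stop; beyond 0.004 the tube is free.
- boom (a joint): Extension of the sliding tube in m, growing as the grip moves along station -y: 0 parked, 0.070 first stop (a lock slot, passed freely while the button is in), 0.140 second stop, the solid end of travel. A spring of 4 to 5 N, plus drag of 6 N per m/s, always pulls it back; nothing locks it at the second stop.
- lens (a point): Centre of the magnifier lens, a disc 102 mm wide and 12 mm thick, 75 mm in front (-y) of the grip's axis and moving with it, 150 mm above the bench.
- cartridge: Scrap: spent guard cartridge lying along its x, square beige middle 18 mm wide, 18 mm high and 22 mm long, white ends 12 mm thick, 42 mm long overall; origin at the centre of its underside. Grasp across its y (18 mm).
- filter: Scrap: spent in-line filter lying along its x, two square steel ends 20 mm wide and high joined by an orange body 16 mm thick, 36 mm long overall; origin at the centre of its underside. Grasp across its y (20 mm).
- broken_cap: Scrap: blue bottle cap standing open side down, 42 mm wide, 22 mm high, a piece broken out of its rim at -x; origin at the centre of its underside. Grasp across its y (42 mm).
- waste_tub: Loose yellow round waste tub, 132 mm wide at the foot and 150 mm at the rim, 110 mm high, wall 4 mm, floor 5 mm; origin at the centre of its underside. It and the vial rack may stand on either side.
- pump_head: Good steel pump head standing on the plate, 50 mm round and 42 mm high, two beige fittings reaching 38 mm out along its x; origin at the centre of its underside. To be inspected, not touched; it stands under where the lens is at the second stop.
- vial_rack: Bystander: blue vial rack, 100 x 100 x 32 mm block with small capped vials standing 47 mm high; origin at the centre of its underside. Leave it alone.
- solvent_bottle: Bystander: 500 ml glass bottle with blue cap, 86 mm wide, 176 mm high; origin at the centre of its underside. Leave it alone.
- fittings_box: Bystander: open grey four-compartment box of new fittings, 110 x 80 x 30 mm; origin at the centre of its underside. Leave it alone.
- beaker: Bystander: glass beaker, 68 mm wide, 85 mm high; origin at the centre of its underside. Leave it alone.
- spanner: Bystander: 150 mm open-ended spanner lying on the plate under the parked lens; origin at the centre of its underside. Leave it alone.
- column_box: Bystander: white and blue column box, 240 x 55 x 35 mm; origin at the centre of its underside. Leave it alone.

How it is judged:
By the outcome, as a careful person would: the job done as asked, in the order asked, and still so for the second after the job is handed in, while the arm keeps its last pose, push and grip.
It also fails if it takes over 72 s, if anything falls off the work surface, if the arm or the gripper's body presses on something with over 40 N, if the wrist force passes 120 N, or if a joint passes its speed limit or range.

## Working session

There is one attempt and no reset: what is moved stays moved. The work goes in short steps, Python scripts to look and compute and a shell command to move; the robot and the scene stay as the last step left them, time stands still between calls to the robot, and variables do not carry over. Pictures are saved under pics/ and viewed, about 8 in all and at most 12, crops included, and the job is handed in when it is done.

```bash
mkdir -p pics; ls
python3 - <<'E'
from cell import manip
import cv2,numpy as np
s=manip.read_state(); print(s['clock'],s['eef_pos'],s['eef_rot'],s['finger_gap'])
names="station grip release_face lens cartridge filter broken_cap waste_tub pump_head vial_rack solvent_bottle fittings_box beaker spanner column_box".split()
for n in ("side","top"):
    c=manip.camera(n); cv2.imwrite(f"pics/{n}0.png",c["pixels"][:,:,::-1])
    print(n,c['fx'],c['fy'],c['cx'],c['cy'],c['k1'],np.round(c['extrinsics'],3).tolist(),c['shot'])
    for k in names:
        r=manip.search_frame(c,k)
        print(k,[(np.round(d['location']).tolist(),round(d['conf'],2)) for d in r[:2]])
print(manip.read_state()['clock'])
E
```

```text
pics
0.0 [128.41865709 534.51821981 204.87699004] [-3.14042552e+00 -5.75346446e-05  2.90578560e+00] 93.61788876743057
side 446.3599252654066 446.3599252654066 315.17175455441594 241.26210434615598 -0.008454000209537566 [[0.989, -0.148, 0.006, -562.308], [-0.08, -0.566, -0.821, 168.183], [0.125, 0.811, -0.572, 1108.761], [0.0, 0.0, 0.0, 1.0]] 1
station [([638.0, -75.0, 32.0], 0.34), ([626.0, -450.0, 117.0], 0.23)]
grip [([666.0, 95.0, 154.0], 0.66)]
release_face [([625.0, -450.0, 114.0], 0.63)]
lens [([665.0, 99.0, 154.0], 0.7)]
cartridge []
filter [([484.0, 25.0, 29.0], 0.61)]
broken_cap [([509.0, -86.0, 33.0], 0.49)]
waste_tub []
pump_head [([640.0, -72.0, 31.0], 0.85)]
vial_rack [([436.0, -378.0, 30.0], 0.86)]
solvent_bottle [([626.0, -447.0, 115.0], 0.73)]
fittings_box [([495.0, -503.0, 28.0], 0.77)]
beaker [([710.0, -280.0, 62.0], 0.95)]
spanner [([654.0, 108.0, 23.0], 0.81), ([639.0, -75.0, 32.0], 0.51)]
column_box [([526.0, 558.0, 40.0], 0.68)]
top 506.1702712543956 506.1702712543956 327.18257396165416 239.38635805667357 -0.03147533517118405 [[0.019, -1.0, -0.006, 22.504], [-0.981, -0.017, -0.193, 565.428], [0.193, 0.01, -0.981, 1518.23], [0.0, 0.0, 0.0, 1.0]] 2
station [([609.0, 90.0, 5.0], 0.6)]
grip [([666.0, 99.0, 153.0], 0.64)]
release_face []
lens [([670.0, 97.0, 151.0], 0.82)]
cartridge [([609.0, 90.0, 8.0], 0.63), ([530.0, 174.0, 31.0], 0.59)]
filter [([485.0, 28.0, 31.0], 0.61)]
broken_cap [([504.0, -70.0, 33.0], 0.73)]
waste_tub [([386.0, 363.0, 6.0], 0.77)]
pump_head [([634.0, -63.0, 32.0], 0.76)]
vial_rack [([435.0, -358.0, 32.0], 0.74)]
solvent_bottle [([620.0, -407.0, 118.0], 0.73)]
fittings_box [([465.0, -543.0, 10.0], 0.98), ([432.0, -358.0, 34.0], 0.46)]
beaker [([717.0, -288.0, 39.0], 0.92)]
spanner [([609.0, 122.0, 20.0], 0.58)]
column_box [([505.0, 582.0, 37.0], 0.97)]
1.6
```

View images.

View pics/top0.png

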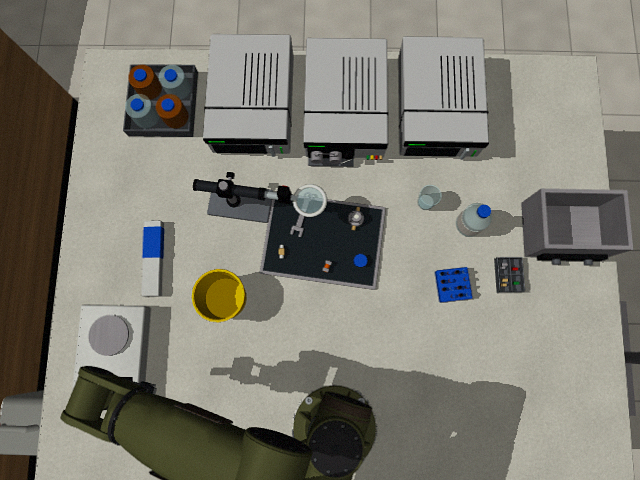

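View pics/side0.png

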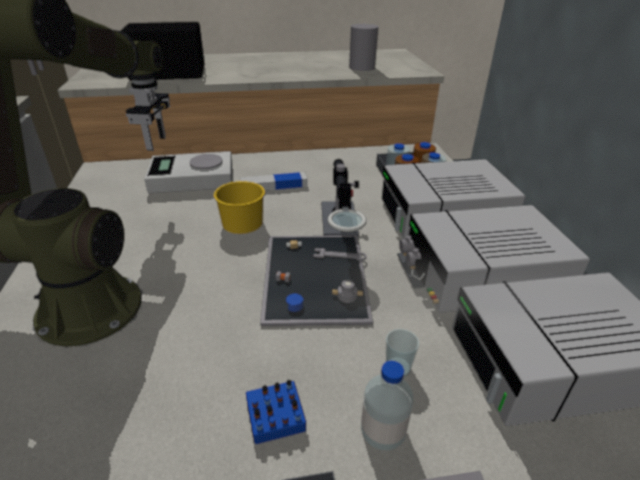

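```bash
cat > h.py <<'E'
from cell import manip
import cv2,numpy as np
def K(c): return np.array([[c['fx'],0,c['cx']],[0,c['fy'],c['cy']],[0,0,1.]])
def back(c,uv,z):
    E=np.array(c['extrinsics']);R,t=E[:3,:3],E[:3,3]
    p=cv2.undistortPoints(np.float64(uv).reshape(-1,1,2),K(c),np.array([c['k1'],0,0,0.])).reshape(-1,2)
    d=np.c_[p,np.ones(len(p))]@R; o=-R.T@t
    return o+d*((z-o[2])/d[:,2])[:,None]
def proj(c,P):
    E=np.array(c['extrinsics']);q=np.float64(P).reshape(-1,3)@E[:3,:3].T+E[:3,3]
    s=q[:,:2]/q[:,2:]; s=s*(1+c['k1']*(s**2).sum(1,keepdims=True))
    return s*[c['fx'],c['fy']]+[c['cx'],c['cy']]
def ortho(c,x0,x1,y0,y1,z,s):
    # image: up=+x, left=+y
    xs=np.arange(x1,x0,-1/s);ys=np.arange(y1,y0,-1/s)
    X,Y=np.meshgrid(xs,ys,indexing='ij')
    m=proj(c,np.c_[X.ravel(),Y.ravel(),np.full(X.size,z)]).reshape(*X.shape,2).astype(np.float32)
    return cv2.remap(c['pixels'],m[...,0],m[...,1],cv2.INTER_CUBIC)[:,:,::-1].copy()
E
python3 - <<'E'
from h import *
for n in ("side","top"):
    c=manip.camera(n)
    o=ortho(c,400,800,-180,300,12,1.6)
    for i in range(0,400,50): cv2.putText(o,str(800-i),(0,int(i*1.6)),0,.35,(0,0,255)); cv2.line(o,(0,int(i*1.6)),(8,int(i*1.6)),(0,0,255))
    for i in range(0,480,50): cv2.putText(o,str(300-i),(int(i*1.6),10),0,.35,(0,0,255)); cv2.line(o,(int(i*1.6),0),(int(i*1.6),8),(0,0,255))
    cv2.imwrite(f"pics/o_{n}.png",o[:600])
    for k,z in dict(cartridge=9+12,filter=10+12,broken_cap=23,pump_head=33,waste_tub=55,spanner=16,lens=150,grip=188).items():
        for d in manip.masks_of(c,k)[:2]:
            m=d['mask']; v,u=np.nonzero(m); P=back(c,np.c_[u,v],z)[:,:2]
            r=cv2.minAreaRect(P.astype(np.float32)); print(n,k,round(d['conf'],2),m.sum(),np.round(P.mean(0)),np.round(r[0]),np.round(r[1]),round(r[2]), np.round([u.mean(),v.mean()]))
E
```

```text
side cartridge 0.63 1022 [723. 335.] [715. 378.] [315. 121.] 89 [347. 212.]
side cartridge 0.53 87 [531. 176.] [531. 177.] [40. 35.] 42 [294. 244.]
side broken_cap 0.74 280 [507. -72.] [506. -73.] [69. 42.] 83 [295. 302.]
side broken_cap 0.32 1036 [722. 331.] [729. 375.] [317. 121.] 80 [347. 212.]
side waste_tub 0.59 2158 [383. 363.] [374. 368.] [324. 164.] 86 [241. 206.]
side spanner 0.79 231 [661. 113.] [663. 113.] [ 30. 130.] 75 [342. 255.]
side spanner 0.48 2227 [380. 432.] [371. 439.] [350. 175.] 87 [241. 206.]
side lens 0.89 1018 [674. 128.] [682. 161.] [263.  95.] 80 [347. 212.]
side grip 0.72 1027 [658.  64.] [667.  97.] [248.  92.] 76 [346. 212.]
top cartridge 0.38 74 [531. 177.] [530. 177.] [42. 16.] 2 [281. 251.]
top filter 0.55 78 [487.  32.] [487.  32.] [20. 39.] 71 [327. 266.]
top broken_cap 0.56 153 [506. -73.] [507. -73.] [38. 41.] 1 [360. 260.]
top pump_head 0.58 216 [640. -57.] [640. -57.] [47. 59.] 40 [356. 218.]
top waste_tub 0.86 2280 [384. 362.] [385. 363.] [161. 163.] 28 [218. 296.]
top spanner 0.68 149 [616. 125.] [619. 124.] [37. 67.] 72 [299. 226.]
top spanner 0.27 404 [ 719. -293.] [ 719. -294.] [65. 82.] 89 [429. 197.]
top lens 0.83 1251 [668. 109.] [664. 127.] [ 98. 179.] 1 [302. 199.]
top lens 0.35 11538 [572. 100.] [580. 162.] [583. 286.] 82 [304. 231.]
top grip 0.85 1250 [657. 108.] [653. 126.] [ 96. 177.] 1 [302. 199.]
```

View pics/o_top.png

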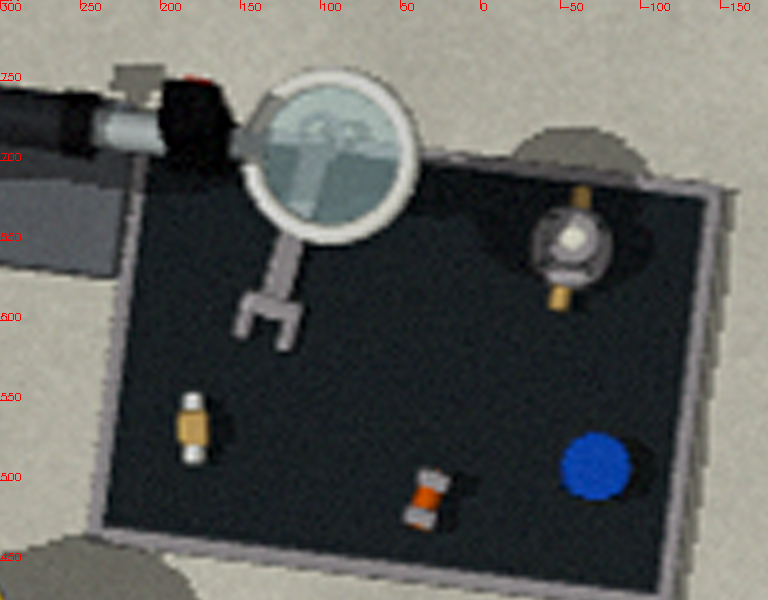

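View pics/o_side.png

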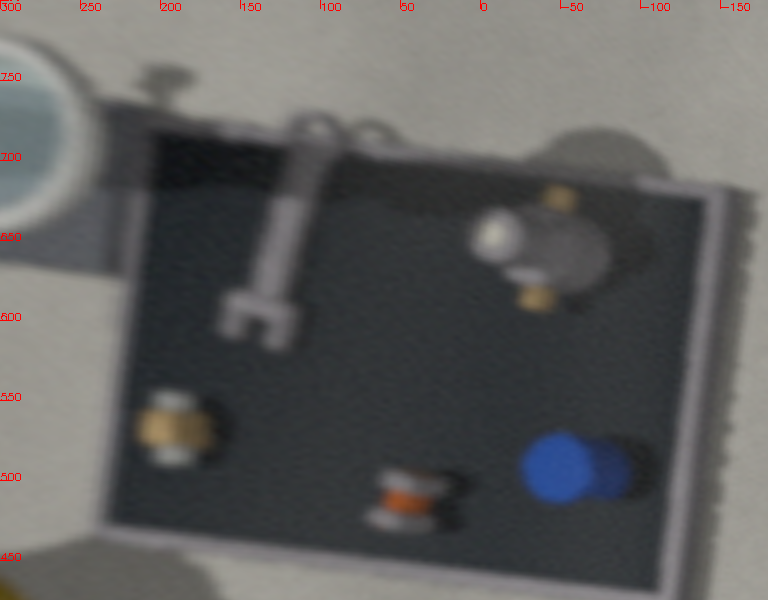

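Run:
```python
from h import *
T=[]
def row(c,boxes):
    out=[]
    for (u0,v0,u1,v1) in boxes:
        p=c['pixels'][v0:v1,u0:u1,::-1]; out.append(cv2.resize(p,(395,295),interpolation=cv2.INTER_CUBIC))
    return np.hstack(out)
C={}
for n in ("side","top"):
    c=C[n]=manip.camera(n); E=np.array(c['extrinsics']); print(n,'cam pos',np.round(-E[:3,:3].T@E[:3,3]))
cv2.imwrite("pics/crop1.png",np.vstack([row(C['side'],[(274,285,314,315),(300,150,380,210)]),row(C['top'],[(341,245,381,275),(260,165,340,225)])]))
print('tub rim',back(C['top'],[[219,295.5]],110),back(C['side'],[[240.5,195.5]],110))
print('instr front',back(C['top'],[[335,165],[250,155]],60))
```

```text
side cam pos [ 431. -887.  775.]
top cam pos [ 261.   17. 1599.]
tub rim [[380.15100254 347.55481534 110.        ]] [[387.01815221 329.65877725 110.        ]]
instr front [[806.46984912  12.54747956  60.        ]
 [835.83116457 286.0978634   60.        ]]
```

View pics/crop1.png

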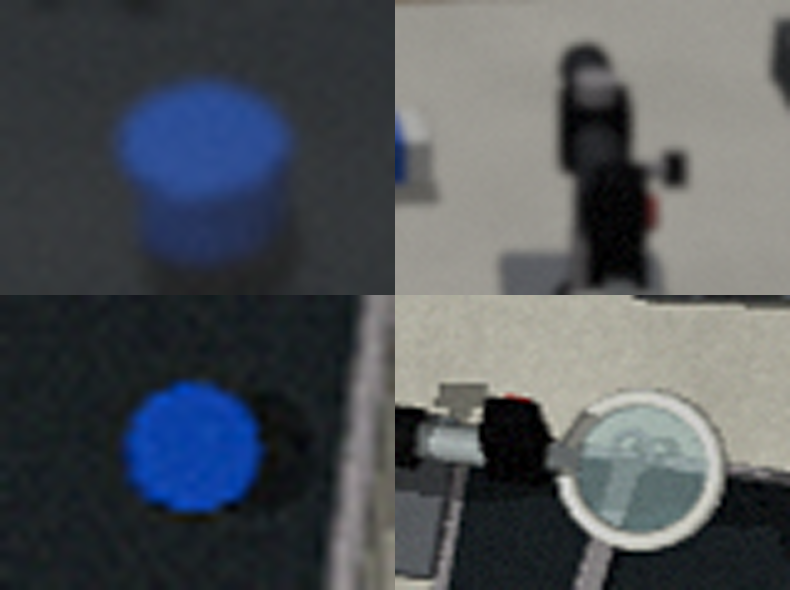

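```bash
python3 -m crank '[{"offset":[0.03,-0.027,0],"spin":7},{"offset":[0.06,-0.053,0],"spin":13.5},{"offset":[0.09,-0.08,0],"spin":13.5},{"offset":[0.12,-0.107,0],"spin":13.5},{"offset":[0.15,-0.133,0],"spin":13.5},{"offset":[0.18,-0.16,0],"spin":13.5},{"offset":[0.21,-0.187,0],"spin":13.5},{"offset":[0.23,-0.204,0],"spin":13.5}]' 0.7 20
python3 - <<'E'
from h import *
from scipy.optimize import least_squares
t=manip.camera('top');s=manip.camera('side')
print('lens',back(t,[[310,200.6]],150),back(s,[[347,219]],150))
print('button',back(t,[[284.7,186.3]],189),back(s,[[351.6,193.1]],189))
print(manip.read_state()['eef_pos'],manip.read_state()['eef_rot'])
E
```

```text
clock: 3.27
eef_pos: [360.4, 328.4, 205.6]
eef_rot: [3.142, 0.001, 3.14]
wrist_force: [-0.2, 0.1, 0.3]
finger_gap: 66.0
lens [[662.49670968  85.1221003  150.        ]] [[666.13735982  89.34328762 150.        ]]
button [[693.40005794 157.85042862 189.        ]] [[691.2860393  156.92577611 189.        ]]
[360.77432165 328.54330979 205.47492494] [-3.14131485e+00  3.96915235e-04  3.13742822e+00]
```

```bash
python3 -m crank '[{"offset":[0.03,-0.027,-0.01],"spin":0},{"offset":[0.06,-0.053,-0.02],"spin":0},{"offset":[0.09,-0.08,-0.035],"spin":0},{"offset":[0.12,-0.107,-0.055],"spin":0},{"offset":[0.145,-0.13,-0.08],"spin":0},{"offset":[0.165,-0.148,-0.11],"spin":0},{"offset":[0.17,-0.152,-0.13],"spin":0},{"offset":[0.17,-0.152,-0.14],"spin":0}]'
python3 - <<'E'
from h import *
t=manip.camera('top');s=manip.camera('side')
a=cv2.resize(t['pixels'][215:290,230:330,::-1],(400,300),interpolation=cv2.INTER_CUBIC)
b=cv2.resize(s['pixels'][200:275,245:345,::-1],(400,300),interpolation=cv2.INTER_CUBIC)
cv2.imwrite('pics/c2.png',np.hstack([a,b]))
print(manip.read_state()['eef_pos'],manip.read_state()['eef_rot'])
E
```

```text
clock: 4.03
eef_pos: [530.4, 175.2, 62.1]
eef_rot: [-3.14, -0.004, 3.135]
wrist_force: [-0.5, -0.4, -0.4]
finger_gap: 65.5
[529.48000379 177.05104791  64.02753785] [-3.14069751e+00 -2.91548025e-03  3.13740612e+00]
```

View pics/c2.png

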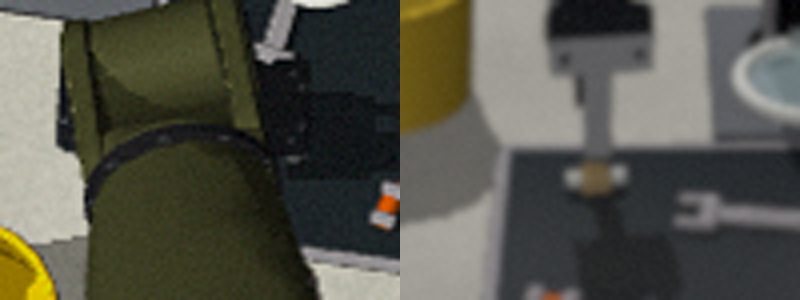

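Side view: the finger lines up with the cartridge's beige middle at crop (597,178); the top view is blocked by the arm. Descending and gripping.

```bash
python3 -m crank '[{"offset":[0,0,-0.02],"spin":0},{"offset":[0.001,0,-0.035],"spin":0},{"offset":[0.001,0,-0.044],"spin":0},{"offset":[0.001,0,-0.046],"spin":0},{"offset":[0.001,0,-0.047],"spin":0},{"offset":[0.001,0,-0.047],"spin":0},{"offset":[0.001,0,-0.047],"spin":0},{"offset":[0.001,0,-0.047],"spin":0}]'
python3 -m crank '[{"offset":[0,0,0],"spin":0},{"offset":[0,0,0],"spin":0},{"offset":[0,0,0],"spin":0},{"offset":[0,0,0],"spin":0},{"offset":[0,0,0],"spin":0},{"offset":[0,0,0],"spin":0},{"offset":[0,0,0.02],"spin":0},{"offset":[0,0,0.05],"spin":0}]' 0 20
```

```text
clock: 4.8
eef_pos: [530.8, 177.3, 18.0]
eef_rot: [-3.141, -0.002, 3.137]
wrist_force: [0.5, 0.3, 0.8]
finger_gap: 66.0
clock: 5.47
eef_pos: [529.3, 176.8, 66.1]
eef_rot: [-3.14, -0.007, 3.137]
wrist_force: [-0.2, 0.1, -0.2]
finger_gap: 15.7
```

Run:
```python
from h import *
print([manip.read_state()['finger_gap']])
s=manip.camera('side');t=manip.camera('top')
print(manip.read_state()['finger_gap'],manip.read_state()['eef_pos'])
for k in ['cartridge']: print([(d['location'],d['conf']) for d in manip.search_frame(s,k)])
cv2.imwrite('pics/c3.png',cv2.resize(s['pixels'][190:270,230:350,::-1],(600,400),interpolation=cv2.INTER_CUBIC))
```

```text
[15.724171568647593]
8.008384800718948 [532.7860798  177.79108748  71.93553831]
[([531.6, 174.1, 27.8], 0.41), ([668.1, 102.2, 155.1], 0.23)]
```

View pics/c3.png

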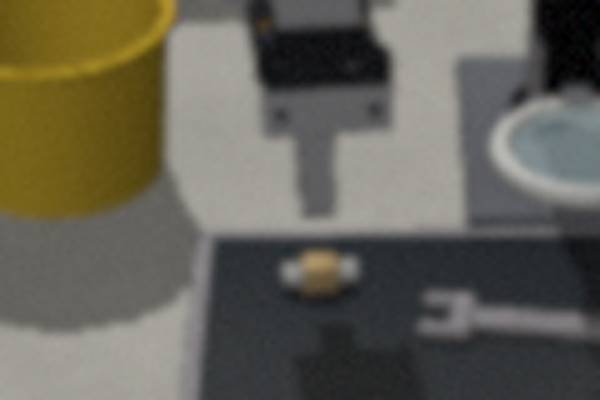

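The fingers had not yet closed when I lifted; the cartridge still lies at the same spot (crop 322,272). Retry with a full call for closing.

```bash
python3 -m crank '[{"offset":[0,0,0],"spin":0},{"offset":[0,0,0],"spin":0},{"offset":[0,0,0],"spin":0},{"offset":[0,-0.001,-0.02],"spin":0},{"offset":[0,-0.001,-0.04],"spin":0},{"offset":[0,-0.001,-0.05],"spin":0},{"offset":[0,-0.001,-0.055],"spin":0},{"offset":[0,-0.001,-0.055],"spin":0}]' 0.5 20
python3 -m crank '[{"offset":[0,0,0],"spin":0},{"offset":[0,0,0],"spin":0},{"offset":[0,0,0],"spin":0},{"offset":[0,0,0],"spin":0},{"offset":[0,0,0],"spin":0},{"offset":[0,0,0],"spin":0},{"offset":[0,0,0],"spin":0},{"offset":[0,0,0],"spin":0}]' 0 20
```

```text
clock: 6.28
eef_pos: [531.3, 176.4, 13.7]
eef_rot: [-3.141, -0.0, 3.137]
wrist_force: [0.0, 1.1, -0.0]
finger_gap: 46.6
clock: 6.95
eef_pos: [531.6, 176.5, 14.2]
eef_rot: [3.141, 0.001, 3.138]
wrist_force: [-0.7, -0.7, 5.8]
finger_gap: 17.9
```

```bash
python3 -m crank '[{"offset":[0,0,0.035],"spin":0},{"offset":[-0.005,0.006,0.075],"spin":0},{"offset":[-0.025,0.028,0.105],"spin":0},{"offset":[-0.05,0.056,0.13],"spin":0},{"offset":[-0.075,0.084,0.145],"spin":0},{"offset":[-0.1,0.112,0.15],"spin":0},{"offset":[-0.125,0.14,0.15],"spin":0},{"offset":[-0.15,0.168,0.15],"spin":0}]' 0 20
python3 -m crank '[{"offset":[0,0,-0.03],"spin":0},{"offset":[0,0,-0.06],"spin":0},{"offset":[0,0,-0.075],"spin":0},{"offset":[0,0,-0.08],"spin":0},{"offset":[0,0,-0.08],"spin":0},{"offset":[0,0,-0.08],"spin":0},{"offset":[0,0,-0.08],"spin":0},{"offset":[0,0,-0.08],"spin":0}]'
python3 -c "
from h import *
s=manip.camera('side');t=manip.camera('top')
print(manip.read_state()['finger_gap'])
a=cv2.resize(t['pixels'][240:340,150:300,::-1],(400,300));b=cv2.resize(s['pixels'][130:250,170:330,::-1],(400,300))
cv2.imwrite('pics/c4.png',np.hstack([a,b]))"
```

```text
clock: 7.62
eef_pos: [380.2, 345.6, 164.8]
eef_rot: [3.141, 0.001, 3.137]
wrist_force: [0.8, -0.6, -0.6]
finger_gap: 17.9
clock: 8.28
eef_pos: [380.7, 345.9, 85.9]
eef_rot: [3.14, 0.003, 3.137]
wrist_force: [-0.0, -0.5, -1.1]
finger_gap: 17.9
18.04125430057753
```

View pics/c4.png

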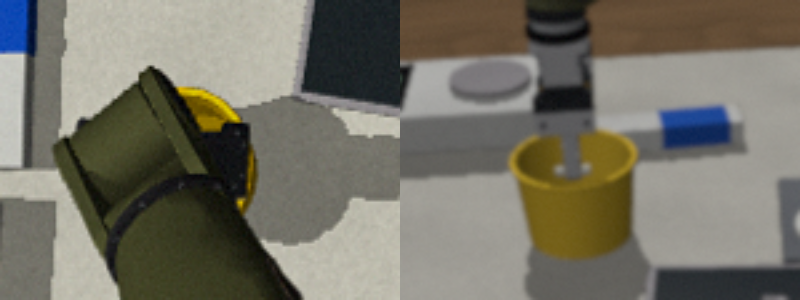

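The cartridge is in the tub mouth, held centrally (side crop 572,168). Releasing it and going to the filter.

```bash
python3 -m crank '[{"offset":[0,0,0],"spin":0},{"offset":[0,0,0],"spin":0},{"offset":[0,0,0],"spin":0},{"offset":[0,0,0],"spin":0},{"offset":[0,0,0.03],"spin":0},{"offset":[0,0,0.07],"spin":0},{"offset":[0.005,-0.015,0.09],"spin":-6},{"offset":[0.017,-0.05,0.09],"spin":-12}]' 0.5 20
python3 -m crank '[{"offset":[0.012,-0.037,0],"spin":-8},{"offset":[0.024,-0.073,0],"spin":-8},{"offset":[0.036,-0.11,-0.01],"spin":-8},{"offset":[0.048,-0.147,-0.025],"spin":-8},{"offset":[0.06,-0.183,-0.045],"spin":-8},{"offset":[0.072,-0.22,-0.07],"spin":-8},{"offset":[0.084,-0.25,-0.1],"spin":-8},{"offset":[0.088,-0.264,-0.12],"spin":-8}]'
```

```text
clock: 9.05
eef_pos: [398.4, 298.2, 180.1]
eef_rot: [3.134, 0.007, 2.927]
wrist_force: [1.6, -1.0, -0.2]
finger_gap: 46.8
clock: 9.72
eef_pos: [487.1, 31.7, 59.1]
eef_rot: [3.134, 0.008, 2.785]
wrist_force: [1.4, 0.0, -0.3]
finger_gap: 47.0
```

```bash
python3 -m crank '[{"offset":[0,0,-0.02],"spin":0},{"offset":[0,0,-0.035],"spin":0},{"offset":[0,0,-0.042],"spin":0},{"offset":[0,0,-0.045],"spin":0},{"offset":[0,0,-0.045],"spin":0},{"offset":[0,0,-0.045],"spin":0},{"offset":[0,0,-0.045],"spin":0},{"offset":[0,0,-0.045],"spin":0}]'
python3 -m crank '[{"offset":[0,0,0],"spin":0},{"offset":[0,0,0],"spin":0},{"offset":[0,0,0],"spin":0},{"offset":[0,0,0],"spin":0},{"offset":[0,0,0],"spin":0},{"offset":[0,0,0],"spin":0},{"offset":[0,0,0],"spin":0},{"offset":[0,0,0],"spin":0}]' 0 20
```

```text
clock: 10.38
eef_pos: [487.5, 31.8, 14.9]
eef_rot: [3.134, 0.01, 2.786]
wrist_force: [0.6, -0.5, -0.2]
finger_gap: 47.3
clock: 11.05
eef_pos: [487.6, 31.9, 15.0]
eef_rot: [3.134, 0.01, 2.786]
wrist_force: [-1.0, -0.7, 2.5]
finger_gap: 19.5
```

```bash
python3 -m crank '[{"offset":[0,0,0.035],"spin":0},{"offset":[-0.005,0.015,0.07],"spin":0},{"offset":[-0.015,0.045,0.095],"spin":0},{"offset":[-0.027,0.08,0.115],"spin":0},{"offset":[-0.039,0.115,0.13],"spin":0},{"offset":[-0.051,0.15,0.145],"spin":0},{"offset":[-0.063,0.185,0.15],"spin":0},{"offset":[-0.075,0.22,0.15],"spin":0}]' 0 20
python3 -m crank '[{"offset":[-0.012,0.035,0],"spin":0},{"offset":[-0.024,0.07,0],"spin":0},{"offset":[-0.031,0.094,0],"spin":0},{"offset":[-0.031,0.094,-0.01],"spin":0},{"offset":[-0.031,0.094,-0.045],"spin":0},{"offset":[-0.031,0.094,-0.07],"spin":0},{"offset":[-0.031,0.094,-0.08],"spin":0},{"offset":[-0.031,0.094,-0.08],"spin":0}]'
```

```text
clock: 11.72
eef_pos: [412.1, 253.7, 166.6]
eef_rot: [3.132, 0.012, 2.786]
wrist_force: [0.3, 0.1, -0.8]
finger_gap: 19.4
clock: 12.38
eef_pos: [380.3, 346.6, 84.4]
eef_rot: [3.136, 0.009, 2.785]
wrist_force: [-0.3, 0.4, -0.1]
finger_gap: 19.5
```

```bash
python3 -m crank '[{"offset":[0,0,0],"spin":0},{"offset":[0,0,0],"spin":0},{"offset":[0,0,0],"spin":0},{"offset":[0,0,0],"spin":0},{"offset":[0,0,0.03],"spin":0},{"offset":[0,0,0.07],"spin":0},{"offset":[0.005,-0.017,0.09],"spin":6},{"offset":[0.015,-0.05,0.09],"spin":12}]' 0.75 20
python3 -m crank '[{"offset":[0.011,-0.037,0],"spin":7},{"offset":[0.022,-0.073,0],"spin":8},{"offset":[0.033,-0.11,0],"spin":8},{"offset":[0.044,-0.147,0],"spin":8},{"offset":[0.055,-0.183,0],"spin":8},{"offset":[0.066,-0.22,0],"spin":8},{"offset":[0.077,-0.256,0],"spin":8},{"offset":[0.088,-0.293,0],"spin":8}]'
```

```text
clock: 13.05
eef_pos: [396.5, 298.7, 179.7]
eef_rot: [3.13, 0.016, 3.002]
wrist_force: [0.5, -0.4, 0.3]
finger_gap: 68.7
clock: 13.72
eef_pos: [484.8, 3.8, 180.7]
eef_rot: [3.13, 0.017, -3.141]
wrist_force: [-0.0, 0.7, 0.4]
finger_gap: 70.8
```

```bash
python3 -m crank '[{"offset":[0.01,-0.035,0],"spin":0},{"offset":[0.0215,-0.07,-0.02],"spin":0},{"offset":[0.0215,-0.077,-0.055],"spin":0},{"offset":[0.0215,-0.077,-0.09],"spin":0},{"offset":[0.0215,-0.077,-0.115],"spin":0},{"offset":[0.0215,-0.077,-0.12],"spin":0},{"offset":[0.0215,-0.077,-0.12],"spin":0},{"offset":[0.0215,-0.077,-0.12],"spin":0}]'
python3 -c "
from h import *
s=manip.camera('side')
cv2.imwrite('pics/c5.png',cv2.resize(s['pixels'][250:325,245:345,::-1],(600,450),interpolation=cv2.INTER_CUBIC))"
```

```text
clock: 14.38
eef_pos: [507.2, -73.2, 62.3]
eef_rot: [3.13, 0.019, -3.141]
wrist_force: [-1.0, -0.2, 0.9]
finger_gap: 70.3
```

View pics/c5.png

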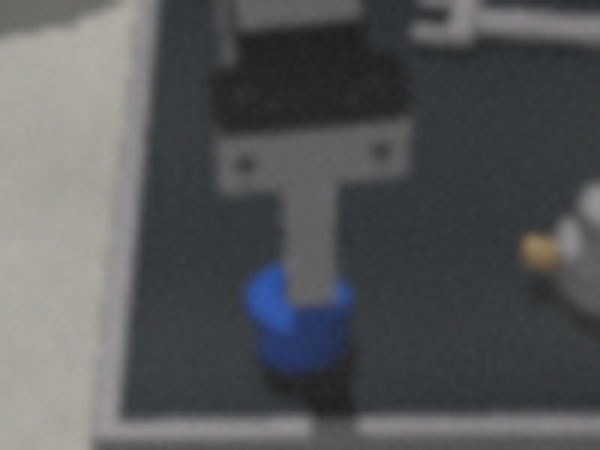

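Side view: the near finger (310,300) sits in front of the cap (300,320), consistent with a centred grasp given the oblique view. Descend and grip.

```bash
python3 -m crank '[{"offset":[0,0,-0.02],"spin":0},{"offset":[0,0,-0.035],"spin":0},{"offset":[0,0,-0.044],"spin":0},{"offset":[0,0,-0.047],"spin":0},{"offset":[0,0,-0.047],"spin":0},{"offset":[0,0,-0.047],"spin":0},{"offset":[0,0,-0.047],"spin":0},{"offset":[0,0,-0.047],"spin":0}]'
python3 -m crank '[{"offset":[0,0,0],"spin":0},{"offset":[0,0,0],"spin":0},{"offset":[0,0,0],"spin":0},{"offset":[0,0,0],"spin":0},{"offset":[0,0,0],"spin":0},{"offset":[0,0,0],"spin":0},{"offset":[0,0,0],"spin":0},{"offset":[0,0,0],"spin":0}]' 0 15
```

```text
clock: 15.1
eef_pos: [507.9, -73.3, 16.5]
eef_rot: [3.131, 0.021, -3.141]
wrist_force: [-0.4, -0.1, 0.5]
finger_gap: 70.7
clock: 15.77
eef_pos: [507.9, -73.3, 16.5]
eef_rot: [3.131, 0.021, -3.141]
wrist_force: [-0.2, 0.1, 1.8]
finger_gap: 42.6
```

```bash
python3 -m crank '[{"offset":[0,0,0.035],"spin":0},{"offset":[-0.004,0.012,0.07],"spin":0},{"offset":[-0.012,0.04,0.1],"spin":0},{"offset":[-0.023,0.075,0.12],"spin":0},{"offset":[-0.033,0.11,0.135],"spin":0},{"offset":[-0.044,0.145,0.145],"spin":0},{"offset":[-0.055,0.18,0.15],"spin":0},{"offset":[-0.066,0.217,0.15],"spin":0}]' 0 15
python3 -m crank '[{"offset":[-0.011,0.037,0],"spin":0},{"offset":[-0.022,0.073,0],"spin":0},{"offset":[-0.033,0.11,0],"spin":0},{"offset":[-0.044,0.147,0],"spin":0},{"offset":[-0.055,0.18,0],"spin":0},{"offset":[-0.061,0.202,0],"spin":0},{"offset":[-0.061,0.202,-0.03],"spin":0},{"offset":[-0.061,0.202,-0.06],"spin":0}]'
```

```text
clock: 16.43
eef_pos: [441.5, 145.2, 167.9]
eef_rot: [3.13, 0.024, -3.142]
wrist_force: [0.7, 0.6, 0.1]
finger_gap: 41.9
clock: 17.1
eef_pos: [380.4, 348.8, 108.1]
eef_rot: [3.128, 0.026, -3.139]
wrist_force: [0.1, -0.6, -1.1]
finger_gap: 42.1
```

```bash
python3 -m crank '[{"offset":[0,-0.002,-0.018],"spin":0},{"offset":[0,-0.002,-0.018],"spin":0},{"offset":[0,-0.002,-0.018],"spin":0},{"offset":[0,-0.002,-0.018],"spin":0},{"offset":[0,-0.002,-0.018],"spin":0},{"offset":[0,-0.002,0.02],"spin":0},{"offset":[0,-0.002,0.06],"spin":0},{"offset":[0,-0.002,0.095],"spin":0}]' 0.75 15
python3 -m crank '[{"offset":[0.02,-0.01,0.02],"spin":-7},{"offset":[0.05,-0.025,0.04],"spin":-14},{"offset":[0.08,-0.04,0.05],"spin":-21},{"offset":[0.11,-0.055,0.06],"spin":-28},{"offset":[0.13,-0.07,0.06],"spin":-35},{"offset":[0.15,-0.085,0.06],"spin":-42},{"offset":[0.17,-0.1,0.06],"spin":-49},{"offset":[0.19,-0.115,0.06],"spin":-56}]'
python3 -c "
from h import *
s=manip.camera('side');t=manip.camera('top')
print(manip.read_state()['joints'])
a=cv2.resize(t['pixels'][180:330,170:370,::-1],(400,300));b=cv2.resize(s['pixels'][170:320,195:395,::-1],(400,300))
cv2.imwrite('pics/c6.png',np.hstack([a,b]))"
```

```text
clock: 17.77
eef_pos: [380.5, 346.8, 206.5]
eef_rot: [3.127, 0.028, -3.139]
wrist_force: [0.1, 1.5, 0.3]
finger_gap: 70.1
clock: 18.43
eef_pos: [571.5, 230.8, 268.0]
eef_rot: [3.125, 0.028, 2.16]
wrist_force: [0.4, -0.0, 0.5]
finger_gap: 70.1
[ 0.33228136  0.40384655  1.24032512 -0.02364868  1.47509827 -0.25374405]
```

View pics/c6.png

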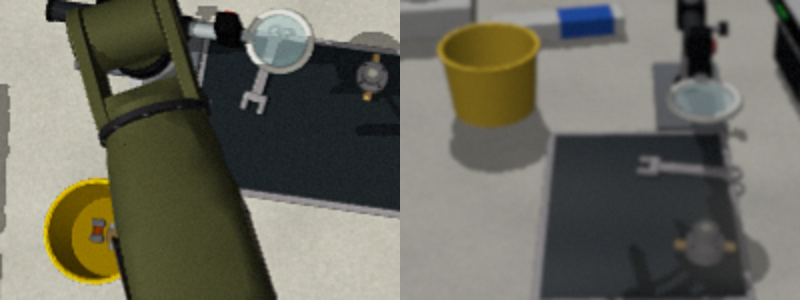

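The plate is clear of scrap, with the filter visible in the tub (97,230); the rest is behind the arm. Moving above the grip.

```bash
python3 -m crank '[{"offset":[0.02,-0.014,0],"spin":-7},{"offset":[0.04,-0.028,0],"spin":-14},{"offset":[0.06,-0.043,0],"spin":-21},{"offset":[0.08,-0.057,0],"spin":-28},{"offset":[0.1,-0.072,-0.01],"spin":-35},{"offset":[0.1,-0.072,-0.02],"spin":-40},{"offset":[0.1,-0.072,-0.025],"spin":-40},{"offset":[0.1,-0.072,-0.025],"spin":-40}]'
python3 -c "
from h import *
s=manip.camera('side');t=manip.camera('top')
print(manip.read_state()['eef_pos'],manip.read_state()['eef_rot'])
E=1
S=cv2.resize(s['pixels'][150:225,300:400,::-1],(400,300),interpolation=cv2.INTER_CUBIC);T=cv2.resize(t['pixels'][260:335,180:280,::-1],(400,300),interpolation=cv2.INTER_CUBIC)
cv2.imwrite('pics/c7.png',np.hstack([S,T]))"
```

```text
clock: 19.2
eef_pos: [671.8, 158.0, 241.7]
eef_rot: [3.127, 0.029, 1.465]
wrist_force: [-0.1, -0.1, 0.2]
finger_gap: 70.6
[672.04830098 158.38206526 243.45759489] [3.12484003 0.02800994 1.46493001]
```

View pics/c7.png

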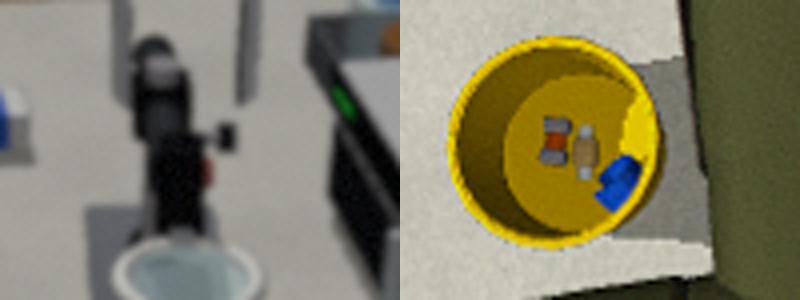

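All three scraps lie in the tub. Checking finger midpoint against projection before descending.

```bash
python3 -c "
from h import *
s=manip.camera('side')
print(proj(s,[[672,158.2,243],[672,158.2,189],[674,159.4,189],[673,159.6,214],[692,157.4,189]]))
hsv=cv2.cvtColor(s['pixels'],cv2.COLOR_RGB2HSV).astype(int); p=s['pixels'].astype(int)
m=np.zeros(p.shape[:2],bool); m[180:205,340:362]=(p[...,0]-p[...,1:].max(2))[180:205,340:362]>35
v,u=np.nonzero(m); print(m.sum(),u.min(),u.max(),v.min(),v.max(),u.mean(),v.mean())
g=p.sum(2); 
for r in (188,192,196): print(r,g[r,325:362].tolist())
for r in (168,172): print(r,g[r,322:372].tolist())
"
```

```text
[[345.44028933 175.37535498]
 [344.55592856 193.34700498]
 [345.18769777 193.08692632]
 [345.21895629 184.87585551]
 [351.81924941 192.99924517]]
1 352 352 192 192 352.0 192.0
188 [468, 468, 474, 472, 471, 472, 474, 475, 472, 460, 399, 269, 146, 84, 55, 42, 19, 35, 26, 33, 18, 29, 9, 24, 43, 157, 291, 395, 425, 385, 351, 345, 345, 372, 421, 455, 472]
192 [472, 467, 467, 473, 476, 465, 474, 473, 473, 459, 389, 248, 110, 38, 8, 19, 13, 13, 26, 31, 17, 16, 23, 36, 15, 63, 142, 237, 363, 456, 485, 490, 479, 487, 476, 478, 479]
196 [466, 470, 469, 470, 469, 473, 478, 485, 475, 444, 372, 253, 143, 69, 23, 21, 5, 30, 16, 13, 24, 17, 28, 30, 31, 92, 199, 303, 403, 464, 484, 483, 480, 480, 481, 477, 484]
168 [469, 469, 472, 469, 456, 411, 342, 295, 287, 264, 225, 171, 99, 96, 157, 212, 253, 261, 267, 254, 250, 219, 180, 152, 209, 329, 424, 463, 458, 461, 460, 459, 469, 464, 460, 454, 379, 261, 216, 262, 298, 334, 400, 449, 469, 466, 469, 472, 469, 468]
172 [479, 480, 472, 479, 467, 436, 368, 316, 283, 259, 195, 112, 23, 32, 33, 44, 61, 89, 94, 74, 82, 53, 34, 37, 79, 204, 346, 435, 462, 468, 465, 463, 467, 469, 467, 450, 371, 259, 225, 264, 300, 345, 406, 452, 472, 473, 468, 468, 469, 463]
```

```bash
python3 -m crank '[{"offset":[0,0.001,-0.01],"spin":0},{"offset":[0,0.001,-0.02],"spin":0},{"offset":[0,0.001,-0.032],"spin":0},{"offset":[0,0.001,-0.044],"spin":0},{"offset":[0,0.001,-0.056],"spin":0},{"offset":[0,0.001,-0.066],"spin":0},{"offset":[0,0.001,-0.073],"spin":0},{"offset":[0,0.001,-0.073],"spin":0}]'
python3 -m crank '[{"offset":[0,0,0],"spin":0},{"offset":[0,0,0],"spin":0},{"offset":[0,0,0],"spin":0},{"offset":[0,0,0],"spin":0},{"offset":[0,0,0],"spin":0},{"offset":[0,0,0],"spin":0},{"offset":[0,0,0],"spin":0},{"offset":[0,0,0],"spin":0}]' 0 20
```

```text
clock: 20.02
eef_pos: [671.6, 159.2, 168.5]
eef_rot: [3.127, 0.029, 1.464]
wrist_force: [0.2, -0.1, 0.6]
finger_gap: 70.4
clock: 20.68
eef_pos: [674.1, 158.9, 169.5]
eef_rot: [3.12, 0.027, 1.463]
wrist_force: [23.5, 1.5, -3.4]
finger_gap: 30.6
```

```bash
python3 -m crank '[{"offset":[0,0,0],"spin":0},{"offset":[0,0,0],"spin":0},{"offset":[-0.0005,-0.005,0],"spin":0},{"offset":[-0.0015,-0.014,0],"spin":0},{"offset":[-0.0025,-0.023,0],"spin":0},{"offset":[-0.0035,-0.032,0],"spin":0},{"offset":[-0.0045,-0.040,0],"spin":0},{"offset":[-0.0045,-0.040,0],"spin":0}]' 0 30
```

```text
clock: 21.35
eef_pos: [669.1, 118.2, 169.5]
eef_rot: [3.121, 0.027, 1.463]
wrist_force: [0.6, 3.6, 0.4]
finger_gap: 30.7
```

```bash
python3 -m crank '[{"offset":[-0.001,-0.008,0],"spin":0},{"offset":[-0.002,-0.017,0],"spin":0},{"offset":[-0.003,-0.026,0],"spin":0},{"offset":[-0.004,-0.035,0],"spin":0},{"offset":[-0.005,-0.044,0],"spin":0},{"offset":[-0.006,-0.053,0],"spin":0},{"offset":[-0.007,-0.06,0],"spin":0},{"offset":[-0.007,-0.06,0],"spin":0}]' 0 30
python3 -m crank '[{"offset":[-0.001,-0.006,0],"spin":0},{"offset":[-0.0015,-0.012,0],"spin":0},{"offset":[-0.002,-0.018,0],"spin":0},{"offset":[-0.003,-0.024,0],"spin":0},{"offset":[-0.0035,-0.03,0],"spin":0},{"offset":[-0.004,-0.035,0],"spin":0},{"offset":[-0.0045,-0.039,0],"spin":0},{"offset":[-0.0045,-0.039,0],"spin":0}]'
```

```text
clock: 22.02
eef_pos: [661.6, 57.8, 169.4]
eef_rot: [3.122, 0.027, 1.462]
wrist_force: [-3.3, 3.8, 1.0]
finger_gap: 30.5
clock: 22.68
eef_pos: [656.9, 20.0, 169.4]
eef_rot: [3.123, 0.025, 1.463]
wrist_force: [-3.1, 6.1, 1.2]
finger_gap: 30.7
```

```bash
python3 -m crank '[{"offset":[0,-0.001,0],"spin":0},{"offset":[0,-0.002,0],"spin":0},{"offset":[0,-0.003,0],"spin":0},{"offset":[0,-0.003,0],"spin":0},{"offset":[0,-0.003,0],"spin":0},{"offset":[0,-0.003,0],"spin":0},{"offset":[0,-0.003,0],"spin":0},{"offset":[0,-0.003,0],"spin":0}]'
```

```text
clock: 23.35
eef_pos: [656.8, 19.9, 169.5]
eef_rot: [3.124, 0.022, 1.464]
wrist_force: [0.0, 16.0, 0.0]
finger_gap: 30.6
```

```bash
python3 -c "
from h import *
s=manip.camera('side');t=manip.camera('top')
S=cv2.resize(s['pixels'][170:320,260:420,::-1],(400,375),interpolation=cv2.INTER_CUBIC);T=cv2.resize(t['pixels'][150:330,190:390,::-1],(400,360),interpolation=cv2.INTER_CUBIC)
cv2.imwrite('pics/c8.png',np.hstack([S[:360],T]))
for n,c in(('s',s),('t',t)):
  for k in ('lens','pump_head','spanner','waste_tub'):
    print(n,k,[(np.round(d['location']),round(d['conf'],2)) for d in manip.search_frame(c,k)[:1]])
q=manip.read_state();print(q['eef_pos'],q['wrist_force'],q['finger_gap'],q['clock'],q['qd'])"
```

```text
s lens [(array([650., -38., 152.]), 0.89)]
s pump_head [(array([642., -73.,  31.]), 0.95)]
s spanner [(array([607., 121.,  21.]), 0.53)]
s waste_tub [(array([384., 307.,  74.]), 0.89)]
t lens [(array([664., -56., 152.]), 0.6)]
t pump_head []
t spanner [(array([ 434., -359.,   30.]), 0.43)]
t waste_tub [(array([393., 369.,  22.]), 0.89)]
[656.82450443  19.87802838 169.42097543] [-0.15026069 14.7882036   0.04620144] 30.577945738378872 23.85 [-0.00188772  0.00013184  0.00010471 -0.00064612  0.0002433  -0.00079384]
```

View pics/c8.png

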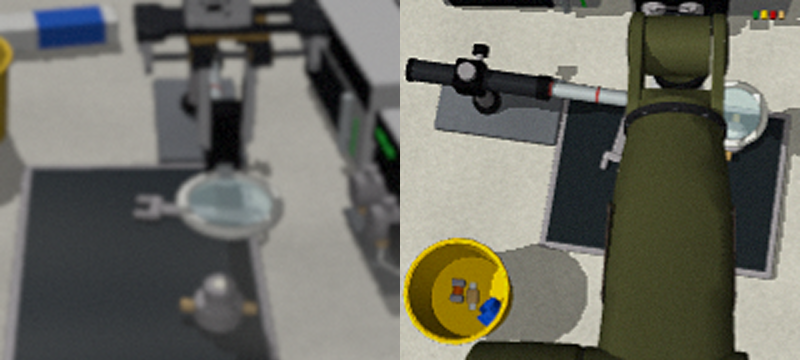

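Both red rings are out of the tube (crop 553,88 and 598,95), the lens stands over the pump head, which hasn't moved, and all three scraps are in the tub. Handing in.

```bash
python3 -c "
from cell import manip
print(manip.sign_off()); q=manip.read_state(); print(q['clock'],q['finger_gap'],q['wrist_force'])"
```

```text
the job is handed in; nothing more can be done
None
the job is handed in; nothing more can be done
```

The job is done and handed in at about 24 s of the 72 s allowed. All three scraps are in the yellow tub, and the magnifier is held at its second stop with the lens over the pump head.

**Last checks before handing in**
- **Scrap:** the cartridge, filter and cap all show in the tub in the last picture, and the plate is clear of them.
- **Button:** the fingers read 30.6 mm on the grip, against 31 mm for the button fully in, with the grip force set to 30 N.
- **Extension:** the grip travelled 140 mm. A further 3 mm push moved it only 0.1 mm while the force rose from 6 to 16 N, so it is on the solid stop. Both red rings are visible.
- **Pump head:** it looks unmoved, within about 2 mm in the side view.

**What went wrong or disagreed**
- My first try at the cartridge lifted before the fingers had closed. The cartridge did not move, and the second try held it.
- Closing on the grip pushed sideways with 23.5 N, because I was about 2.5 mm off centre. I corrected this before pulling.
- In the final check the arm hid the pump head from the top camera, so only the side view confirms it.
- Also in that check, the network mistook the vial rack for the spanner in the top view, and its tub and lens positions differed between cameras. I went by the picture instead.

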